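# Clip the upper tier onto the condiment organiser

### The job

Put the second tier on the condiment organiser: lift the loose tray over and set it down squarely on the studs of the tray that is screwed to the counter, without dropping it. Then press its end blocks down until both ends have snapped fully home, flush on the tray below with no gap left. Leave the mug, jar and bowl where they are.

Things in the scene. Friction and masses are not known exactly. Their poses are not given: they have to be found in the camera images.
- base: Lower organiser tray, light grey plastic, screwed to the counter: 120 (its x) x 200 (its y) x 70 mm high, with stock in it. Origin: centre of its underside, on the counter. A solid end block, 30 mm wide in y and 70 high, at each y end; low lips (34 mm high) along the long sides; a 12 mm divider in the middle, 70 high. Four studs stand on the end blocks.
- base_top (a point): Centre of the lower tray's top, in the plane of its end-block tops; axes as base, z up. The tier's underside lies in this plane when home. Stud axes at x +-33, y +-85 mm from here: 16 mm across, 21 high (lowest 14 straight, then tapering to 6). Sprung barbs on each stud, 3 mm out along +-x and 8 mm up, hold a tier set on them about 10 mm above this plane until it is pressed past.
- tier_grip (a point): Middle of the loose tier's centre divider, 50 mm above its underside, 20 below its top; x along the divider, y along the tier, z up. The tier is 120 (x) x 200 (y) x 70 mm, about 0.25 kg, empty, shaped like the lower tray but with no studs on top. Divider: 12 mm thick in y, 110 long, 64 mm free on both sides: pinch it from above, fingers closing along y.
- tier: The loose tier; origin at the centre of its underside, axes as tier_grip. Floor 6 mm thick, low lips 34 mm high. Under its end blocks, at x +-33, y +-85 mm, are four square sockets, 18.5 mm wide and 24 deep, for the studs; it fits either way round.
- tier_left (a point): Centre of the flat top of the end block at the tier's +y end; the top is 120 (x) x 30 (y) mm, 70 mm above the underside, 85 mm from the middle. A push down here of about 15 N (some 30 N for both ends at once) snaps this end over its two studs; it then stays home by itself.
- tier_right (a point): The same at the tier's -y end.
- mug: White mug, 84 mm across, 95 mm high, towards the far edge of the counter; origin at the centre of its foot. Bystander.
- jam_jar: Amber glass jar with a steel cap, 68 mm across, 95 mm high; origin at the centre of its foot. Bystander.
- bowl: White bowl, 124 mm across, 55 mm high; origin at the centre of its foot. Bystander.
There are look-alikes about, which are no part of the job. Leave any blue or turquoise look-alike of the base alone.

How it is judged:
By the outcome, as a careful person would: the job done as asked, in the order asked, and still so for the second after the job is handed in, with the robot touching nothing.
It also fails if it takes over 56 s, if anything falls off the work surface, if the arm or the gripper's body presses on something with over 40 N, if the wrist force passes 120 N, or if a joint passes its speed limit or range.

### The arm

A 6-joint arm with a two-finger parallel gripper is mounted at the origin on the work surface. World frame = base frame: x ahead of the robot, y to its left, z up, the work surface at z = 0. Lengths are in m, angles in degrees, forces in N, time in s.
With the tool pointing down it reaches from about 0.4 to 0.825 m from the base axis. Payload 7 kg.
Tool frame: the origin (TCP) lies at the very end of the fingers, on their centre line; the grasp point (between the pads) lies 19 mm behind it (r.hold_point_z is the distance from the TCP to the grasp point, in m); z points along the fingers, y is the direction in which the jaws open and shut (so a half turn about z gives the same grasp; the last joint's range is limited). The gripper opens to 88 mm and grips with 3 to 60 N. Pads are 19 mm wide; open, the fingers measure 130 mm over their backs; the gripper's body (78 mm by 193 mm) begins 47 mm behind the grasp point.
Start: joints at [-46.977, 20.546, 0.682, 0, -70.136, -16.507], TCP at [0.301, -0.604, 0.227] pointing down, gripper open.
Joint ranges: [-176.03, 176.03], [-82.01, 121.73], [-58.28, 71.71], [-173.87, 95.51], [-174.79, -0.11], [-173.66, 173.66]. Speed limits (degrees/s): [136.94, 136.94, 172.46, 180, 180, 180].

### API

Orientations are given as [roll, pitch, yaw] about the fixed x, y, z axes, in that order (R = Rz(yaw) Ry(pitch) Rx(roll)).
In Python, from plant import r gives the robot as it stands. The module is installed in compiled form; this text tells all that it offers.
- The arm moves only by the shell command python3 -m inch 'ROWS' [FORCE]. ROWS is text: rows parted by semicolons, each of 7 numbers parted by spaces: the shift along the tool's x, y, z in m, then the turn, a rotation vector about the tool's x, y, z in rad, then the opening, from 0 (shut) to 1 (fully open). In form: tx ty tz ax ay az jaw; .... A call has 1 to 20 rows; each row shifts and turns the commanded pose from where the row before left it, along the tool's axes as they then stand; what a row does not reach is not made up. A row lasts 1/12 s, in which the tool goes at most 41.7 mm and 7.16 degrees, less where a joint would pass 70% of its speed; a pose out of reach is approached as far as the arm can. A call with a gripper value outside its range is refused whole. The fingers move at their own pace and stop on an object; FORCE is the grip in N (left out, the last holds). Time passes only in rows, so rows that do not move let the fingers close. It gives the time, the measured TCP pose, the force and the opening at its end, in the units of the state.
- r.get_state(): the state, without advancing time (a new reading comes with each control period).
- r.capture(name): name is "side" or "top" or "wrist"; returns the picture (400x640x3 uint8, red, green, blue); there is no depth.
- r.camera_params(name): a dict with "vfov" (degrees; the focal length in pixels is half the picture's height over the tangent of half this angle, whatever the lens; pixels are square), "cx", "cy" (the principal point, pixels), "R" (3x3) and "t" (3): a world point X has camera coordinates R X + t. Camera axes: x right, y down, z forward; pixel columns grow to the right and rows downward; lengths in m; the calibration is good to about 2 mm. A picture is of the moment at which its call begins: read the wrist's pose just before it. camera_params takes no time and is no camera call; for the wrist camera it gives the pose at the moment of the call.
- r.close_job(): hands the job in, once; it reports no verdict.
Trained networks look in the newest picture that a camera, given by its name, has taken for a name from the list of things; names that differ only in an ending like _2 or _b are one class to them, and where a whole thing is asked for, a point or a joint stands for the part that bears it (a point fixed in the world has none). Each returns a list of dicts, best first, with "p" (0 to 1); they miss things now and then, are a little off and sometimes report something else, mostly with a low value. They report only what shows in the picture. A call takes as long as a camera call. They do not tell look-alikes from the thing itself.
- r.recognise(target, camera): "xy" ([column, row] in pixels, amid what is visible of it).
The state is a dict: "time_s": time; "joints": joint angles; "qd": joint speeds; "joint_torque": joint torques, N m; "tcp_pos": TCP position; "eef_rot": TCP orientation; "contact_force": force on the tool from outside, world axes, zero at the start; "moment": the same for the moment, N m; "gripper_width": finger opening in m.
Only numpy, scipy, OpenCV 4.12 (cv2) and the standard library are available. Lean on these libraries where they do the work, as an engineer would, in place of code of your own. Each camera call takes 0.05 s, during which the arm holds its last target.

## Working session

There is one attempt and no reset: what is moved stays moved. The work goes in short steps, Python scripts to look and compute and a shell command to move; the robot and the scene stay as the last step left them, time stands still between calls to the robot, and variables do not carry over. Pictures are saved under pics/ and viewed, and the job is handed in when it is done.

```bash
mkdir -p pics; ls; cat > h.py <<'E'
import numpy as np,cv2
from plant import r
def cam(n):
    p=r.camera_params(n);f=200/np.tan(np.radians(p['vfov'])/2)
    return f,p['cx'],p['cy'],np.array(p['R']),np.array(p['t'])
def proj(c,X):
    f,cx,cy,R,t=c;q=R@np.array(X)+t
    return np.array([cx+f*q[0]/q[2],cy+f*q[1]/q[2]])
def ray(c,uv):
    f,cx,cy,R,t=c;d=R.T@np.array([(uv[0]-cx)/f,(uv[1]-cy)/f,1.]);return -R.T@t,d
def atz(c,uv,z):
    o,d=ray(c,uv);return o+d*(z-o[2])/d[2]
def save(img,n): cv2.imwrite('pics/'+n,img[:,:,::-1])
E
python3 - <<'E'
from h import *
print(r.get_state()['time_s'], r.hold_point_z)
for n in ['side','top','wrist']:
    im=r.capture(n);save(im,n+'0.png')
    c=cam(n);print(n,[np.round(a,3).tolist() for a in c], 'pos',np.round(-c[3].T@c[4],3))
    for t in ['base','tier','tier_left','tier_grip','base_top']:
        try:print(t,[(d['xy'],d['p']) for d in r.recognise(t,n)])
        except Exception as e: print(t,e)
print(r.get_state())
E
```

```text
pics
0.0 0.0188
side [461.25, 307.649, 198.247, [[0.771, -0.636, 0.001], [-0.349, -0.425, -0.835], [0.532, 0.644, -0.55]], [-0.494, 0.173, 1.269]] pos [-0.233 -1.057  0.843]
base [([303.5, 207.5], 0.95), ([424.8, 239.2], 0.8), ([287.0, 270.4], 0.78), ([387.1, 308.7], 0.63), ([171.1, 190.2], 0.59)]
tier [([233.1, 170.1], 0.97), ([347.4, 183.5], 0.55)]
tier_left [([231.8, 171.9], 0.72)]
tier_grip [([236.0, 171.3], 0.63), ([340.3, 166.2], 0.42)]
base_top [([428.5, 239.6], 0.89), ([302.5, 205.8], 0.86), ([290.0, 265.8], 0.84), ([168.0, 188.7], 0.82), ([233.5, 173.2], 0.74), ([386.0, 301.5], 0.7)]
top [397.599, 318.336, 198.721, [[0.018, -1.0, -0.009], [-0.982, -0.016, -0.19], [0.189, 0.012, -0.982]], [-0.141, 0.526, 1.368]] pos [ 0.26  -0.149  1.442]
base [([326.2, 204.2], 0.96), ([397.8, 171.8], 0.92), ([194.1, 280.8], 0.81), ([358.4, 256.7], 0.65), ([471.3, 242.3], 0.55), ([227.4, 219.2], 0.2)]
tier []
tier_left [([228.7, 213.7], 0.78)]
tier_grip [([227.9, 218.7], 0.97)]
base_top [([397.2, 171.8], 0.87), ([469.4, 237.6], 0.7), ([355.1, 251.6], 0.68), ([195.7, 278.9], 0.63)]
wrist [293.
[... 256 characters left out ...]
, 0.92), ([295.1, 246.7], 0.64)]
{'time_s': 0.9, 'joints': array([-4.69754975e+01,  2.05452761e+01,  6.80326373e-01, -1.15972870e-03,
       -7.01361828e+01, -1.65061101e+01]), 'qd': array([ 0.062961  , -0.01700343, -0.02856121,  0.07152504,  0.04811628,
        0.06763791]), 'joint_torque': array([-6.60871483e-04, -5.82353246e+01,  2.93298769e+01,  7.00236931e+00,
        1.24325653e-02, -1.30080096e-06]), 'tcp_pos': array([ 0.30133509, -0.6039583 ,  0.22655742]), 'eef_rot': array([ 1.79998604e+02,  7.24023324e-04, -1.53482002e+02]), 'contact_force': array([ 0.343069  , -0.32875806, -0.22851034]), 'moment': array([-0.03950884, -0.06073861,  0.02853928]), 'gripper_width': 0.0875959512164575}
```

View pics/side0.png

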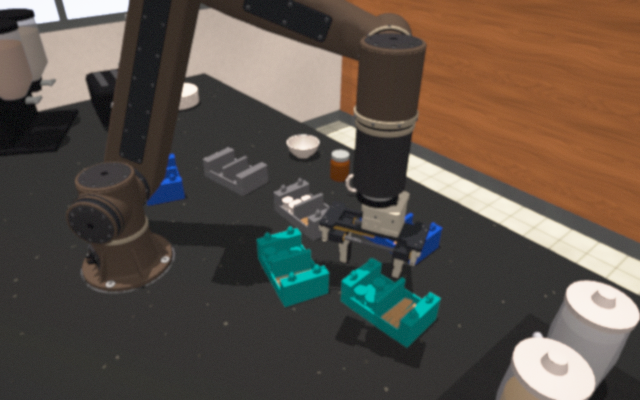

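View pics/top0.png

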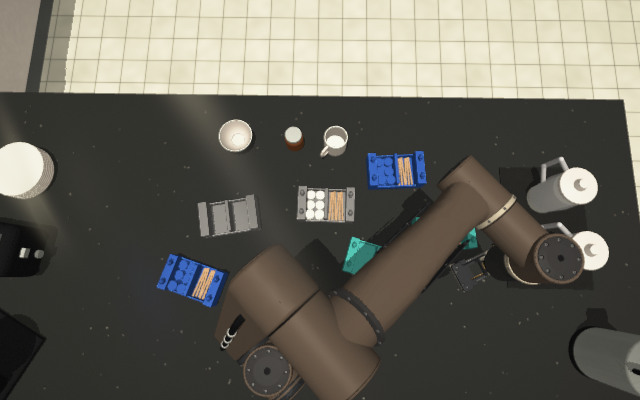

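View pics/wrist0.png

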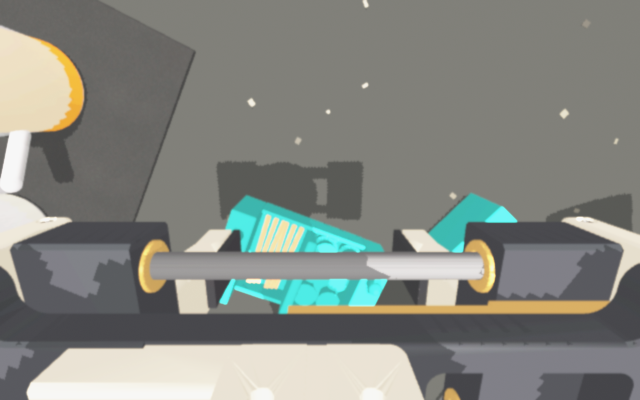

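Base candidates in the top view: light-grey stocked tray (326,204), blue (397,171) and (194,281), turquoise (358,257) and (471,242). The empty studless grey tray at (228,215) is the tier. I choose grey (326,204) as the base and (228,215) as the tier. Next is a close crop to check that, and triangulation.

```bash
python3 - <<'E'
from h import *
im=cv2.imread('pics/top0.png');s=cv2.imread('pics/side0.png')
a=cv2.resize(im[170:250,185:365],None,fx=4.4,fy=4.4,interpolation=cv2.INTER_CUBIC)
cv2.imwrite('pics/crop_top.png',a[:, :790])
b=cv2.resize(s[130:250,190:350],None,fx=4.8,fy=4.8,interpolation=cv2.INTER_CUBIC)
cv2.imwrite('pics/crop_side.png',b)
from scipy.optimize import least_squares
ct,cs=cam('top'),cam('side')
def tri(ut,us):
    q=least_squares(lambda X:np.r_[proj(ct,X)-ut,proj(cs,X)-us],[.5,0,.05]);return q.x.round(4),q.fun.round(1)
print('tier',tri([228,218],[236,171])); print('base',tri([326.2,204.2],[303,207]))
E
```

```text
tier (array([0.4619, 0.1885, 0.0313]), array([ 0.9, -1.5, -1.7,  0.2]))
base (array([ 0.5022, -0.155 ,  0.0451]), array([-1.4,  2.1,  2.1, -0.4]))
```

View pics/crop_top.png

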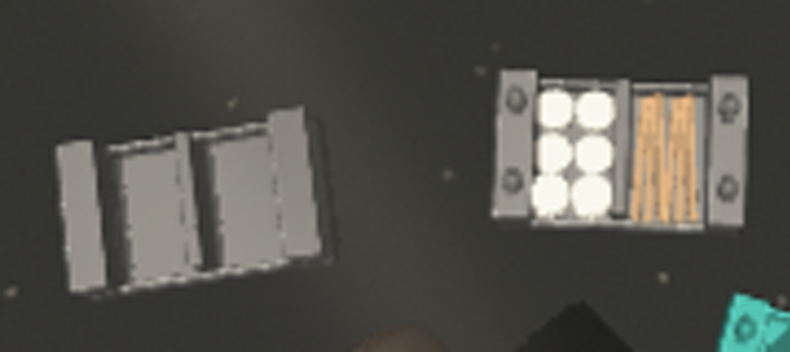

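View pics/crop_side.png

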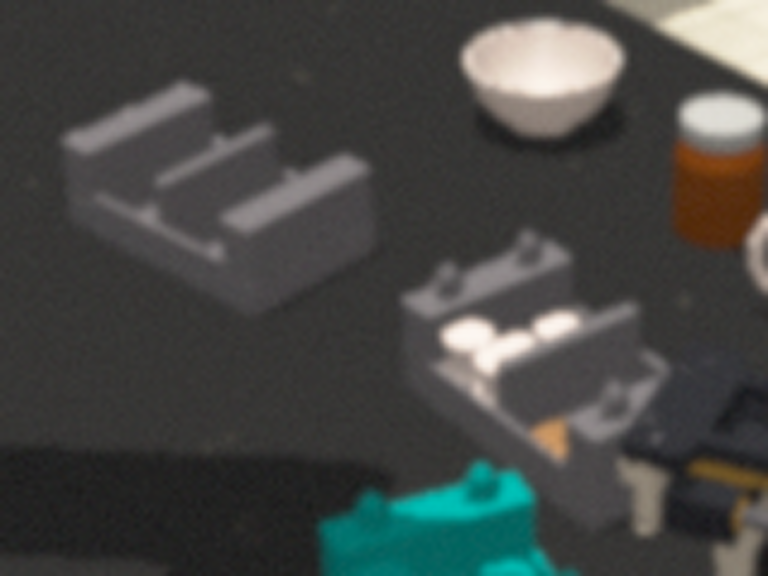

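The crops confirm it. The tray at top (228,215) is grey, empty and has no studs, so it is the tier. The tray at (326,204) is grey with stock and four studs, so it is the base. Next I fit rigid poses from the block-top corners in both views.

```bash
cat >> h.py <<'E'
from scipy.optimize import least_squares
def corners(z=0.07):
    L=[]
    for s in (1,-1):   # +y block, -y block
        for y in ((100,70) if s>0 else (-70,-100)):
            for x in (60,-60): L.append((x/1e3,y/1e3,z))
    return L  # order: per block: outer/inner edge, +x then -x (in increasing -y)
def W(p,P):
    c,s=np.cos(p[2]),np.sin(p[2]);return np.array([p[0]+c*P[0]-s*P[1],p[1]+s*P[0]+c*P[1],P[2]])
E
python3 - <<'E'
from h import *
ct,cs=cam('top'),cam('side')
def fit(name,obs):
    # obs (cam, point idx, uv)
    C=corners()
    def f(p): return np.concatenate([proj(c,W(p,(C[i][0],C[i][1],p[3])))-uv for c,i,uv in obs])
    q=least_squares(f,[.48,.0,0,.07],loss='soft_l1');print(name,q.x[:2].round(4),np.degrees(q.x[2]).round(2),q.x[3].round(4),f(q.x).round(1))
T=lambda u,v:np.array([185+u/4.4,170+v/4.4]);S=lambda u,v:np.array([190+u/4.8,130+v/4.8])
tt=[(57,146),(70,293),(92,140),(105,288),(268,112),(285,260),(303,108),(321,255)]
ts={0:(185,82),1:(65,142),2:(210,95),4:(347,155),5:(225,217),6:(370,167),7:(240,230)}
bt=[(502,72),(494,214),(536,72),(530,216),(714,76),(708,222),(748,78),(743,224)]
bs={0:(552,238),1:(403,295),2:(570,252),3:(420,315)}
for n,t,s in (('tier',tt,ts),('base',bt,bs)):
    fit(n+'top',[(ct,i,T(*t[i])) for i in range(8)])
    fit(n+' both',[(ct,i,T(*t[i])) for i in range(8)]+[(cs,i,S(*s[i])) for i in s])
E
```

```text
tiertop [0.4601 0.184 ] 9.71 0.0696 [-0.4 -0.2 -0.1  0.1  0.2 -0.1  0.6 -0.1 -0.4  0.3 -0.2  0.2  0.1 -0.1
  0.2 -0. ]
tier both [0.4612 0.1831] 9.6 0.0707 [-0.1 -0.6  0.1 -0.3  0.4 -0.5  0.8 -0.5 -0.1 -0.1 -0.  -0.2  0.4 -0.4
  0.4 -0.3 -0.5  0.2 -1.7 -0.4 -0.2 -0.  -1.6 -0.2 -2.4  0.2 -0.3  0.1
  0.6  0.6]
basetop [ 0.5117 -0.1602] -1.11 0.0544 [-0.2 -0.6  0.1  0.3  0.5 -0.3  0.4  0.2 -0.8  0.1 -0.3  0.2 -0.1 -0.1
  0.3  0.1]
base both [ 0.5089 -0.1602] -1.45 0.0728 [-0.4 -1.2 -0.4  0.2  0.4 -0.8  0.1  0.1 -0.4 -0.1 -0.1  0.4  0.4 -0.2
  0.6  0.4 -1.6 -0.3 -1.2  0.1  0.4  0.6  0.8  0.1]
```

```bash
python3 -m inch '0 0 0 0 0 0.0974 1;0 0 0 0 0 0.0974 1;0 0 0 0 0 0.0974 1;0 0 0 0 0 0.0974 1;0 0 0 0 0 0.0974 1;-0.0206 0.0322 0 0 0 0 1;-0.0206 0.0322 0 0 0 0 1;-0.0206 0.0322 0 0 0 0 1;-0.0206 0.0322 0 0 0 0 1;-0.0206 0.0322 0 0 0 0 1;-0.0206 0.0322 0 0 0 0 1;-0.0206 0.0322 0 0 0 0 1;-0.0206 0.0322 0 0 0 0 1;-0.0206 0.0322 0 0 0 0 1;-0.0206 0.0322 0 0 0 0 1;-0.0206 0.0322 0 0 0 0 1;-0.0206 0.0322 0 0 0 0 1;-0.0206 0.0322 0 0 0 0 1;-0.0206 0.0322 0 0 0 0 1;0 0 0 0 0 0 1'
python3 - <<'E'
from h import *
import pickle
c=cam('wrist');im=r.capture('wrist');save(im,'w1.png');pickle.dump(c,open('w1.pkl','wb'))
for P in [(0.509,-.16,.07),(.461,.1835,.07)]: print(proj(c,P))
print(r.recognise('base','wrist'))
s=r.get_state();print(s['tcp_pos'],s['eef_rot'],s['time_s'],s['joints'])
E
```

```text
time_s: 2.57
tcp_pos: [0.6038, -0.1556, 0.2262]
eef_rot: [180.0, 0.1, 178.8]
contact_force: [-0.3, -1.2, 0.0]
gripper_width: 0.0875
[310.15438053  96.73487081]
[664.33058127  36.70784003]
[{'xy': [117.3, 201.1], 'p': 0.95}, {'xy': [22.3, 39.8], 'p': 0.84}, {'xy': [313.2, 97.2], 'p': 0.82}, {'xy': [576.7, 58.0], 'p': 0.28}]
[ 0.60118632 -0.1587977   0.22618886] [-1.79997694e+02 -3.21984821e-02  1.78767432e+02] 2.6667 [ 3.16993329e+00  1.56188095e+01 -6.41951267e+00 -1.86528607e-04
 -6.79939583e+01 -9.44024311e+01]
```

View pics/w1.png

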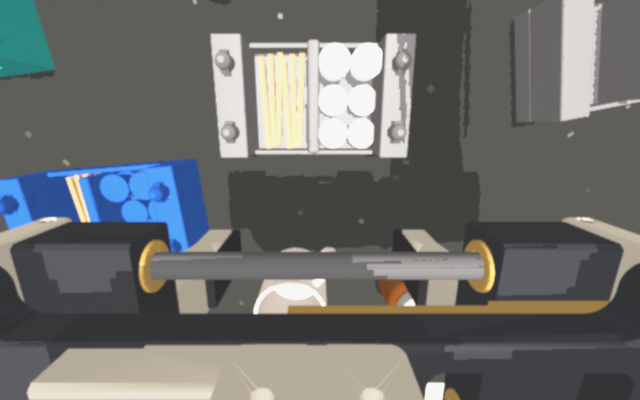

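The wrist view shows the base at (313,97) with four dark studs, clear of the fingers. The arm was still settling, so I'm retaking the picture.

```bash
python3 - <<'E'
from h import *
import pickle
c=cam('wrist');im=r.capture('wrist');save(im,'w2.png');pickle.dump(c,open('w2.pkl','wb'))
a=cv2.resize(im[20:170,200:430,::-1],None,fx=3.4,fy=3.4,interpolation=cv2.INTER_CUBIC)
cv2.imwrite('pics/w2c.png',a)
s=r.get_state();print(s['tcp_pos'],s['eef_rot'])
E
```

```text
[ 0.60056724 -0.15982683  0.2263233 ] [-1.79995993e+02 -3.16300538e-02  1.78686997e+02]
```

View pics/w2c.png

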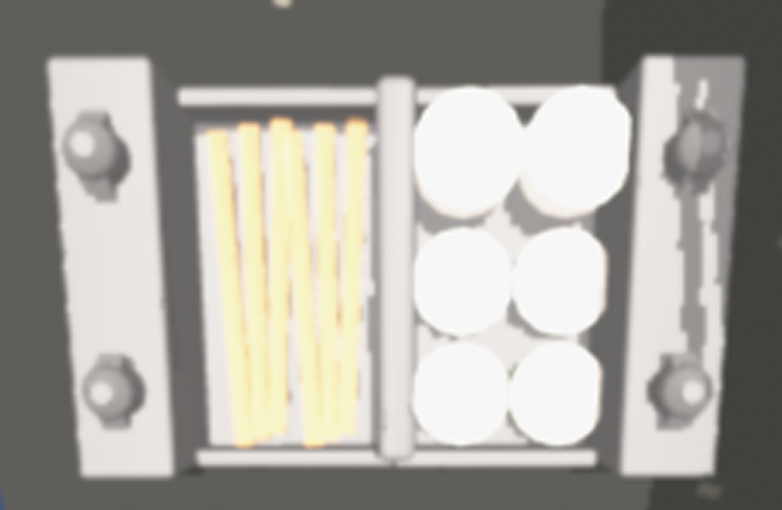

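```bash
cat >> h.py <<'E'
def fitp(obs,p0,zfree=True,verbose=''):
    def f(p):
        dz=p[3] if zfree else 0
        return np.concatenate([proj(c,W(p,(P[0],P[1],P[2]+dz)))-uv for c,P,uv in obs])
    q=least_squares(f,list(p0)+([0] if zfree else []),loss='soft_l1',x_scale=[.1,.1,1]+([.1] if zfree else []))
    print(verbose,q.x[:2].round(4),'yaw',np.degrees(q.x[2]).round(2),'dz',q.x[3:].round(4),f(q.x).round(1).tolist());return q.x
def crop(u,v,o,k): return np.array([(u+.5)/k-.5+o[0],(v+.5)/k-.5+o[1]])
E
python3 - <<'E'
from h import *
import pickle
c=pickle.load(open('w2.pkl','rb'));ct=cam('top')
D={(-60,-100):(48,59),(-60,-70):(150,59),(60,-100):(83,475),(60,-70):(175,474),(-60,70):(643,57),(-60,100):(744,57),(60,70):(620,474),(60,100):(714,474)}
ob=[(c,(k[0]/1e3,k[1]/1e3,.07),crop(*v,(200,20),3.4)) for k,v in D.items()]
S={(-33,-85):(92,143),(33,-85):(112,381),(-33,85):(706,140),(33,85):(691,390)}
os_=[(c,(k[0]/1e3,k[1]/1e3,.091),crop(*v,(200,20),3.4)) for k,v in S.items()]
fitp(ob,[.51,-.16,-.02],True,'corners');fitp(ob,[.51,-.16,-.02],False,'corners z=.07');fitp(ob+os_,[.51,-.16,-.02],True,'+studs');fitp(os_,[.51,-.16,-.02],True,'studs')
bt=[(502,72),(494,214),(536,72),(530,216),(714,76),(708,222),(748,78),(743,224)]
obt=[(ct,P,crop(*v,(185,170),4.4)) for P,v in zip(corners(),bt)]
fitp(obt,[.51,-.16,-.02],False,'top z=.07')
fitp(ob+os_+obt,[.51,-.16,-.02],True,'all')
E
```

```text
corners [ 0.5102 -0.1568] yaw -1.05 dz [-0.0033] [0.1, -0.3, 0.8, -0.4, -0.0, 0.5, 0.7, 0.7, -0.8, -0.3, 0.3, -0.4, -0.6, 0.3, -0.5, 0.2]
corners z=.07 [ 0.5108 -0.1568] yaw -1.05 dz [] [-1.0, -0.7, 0.0, -0.8, -0.9, 1.4, 0.1, 1.6, -0.0, -0.7, 1.4, -0.8, 0.1, 1.2, 0.5, 1.1]
+studs [ 0.5099 -0.1565] yaw -1.1 dz [-0.0042] [0.7, -0.5, 1.3, -0.6, 0.4, -0.0, 1.1, 0.2, -0.6, -0.4, 0.3, -0.4, -0.5, -0.1, -0.5, -0.1, -1.1, 0.4, -1.6, 2.8, 0.5, 0.8, -0.2, -0.2]
studs [ 0.5088 -0.1559] yaw -1.25 dz [-0.007] [0.4, -0.5, -0.4, 1.4, 0.4, 0.5, -0.5, -1.2]
top z=.07 [ 0.5103 -0.1587] yaw -1.13 dz [] [-0.4, -0.8, -0.2, 0.5, 0.3, -0.6, 0.2, 0.3, -0.6, -0.1, -0.1, 0.4, 0.2, -0.2, 0.6, 0.3]
all [ 0.51   -0.1567] yaw -1.09 dz [-0.004] [0.4, -0.5, 1.1, -0.6, 0.2, 0.1, 0.9, 0.3, -0.8, -0.4, 0.2, -0.5, -0.6, 0.0, -0.5, -0.0, -1.4, 0.4, -1.8, 2.9, 0.4, 0.8, -0.3, -0.1, -0.9, -0.5, -0.7, 0.7, -0.2, -0.2, -0.3, 0.6, -1.2, 0.2, -0.7, 0.7, -0.5, 0.1, -0.0, 0.5]
```

```bash
python3 -m inch '0 0 0 0 0 -0.095 1;0 0 0 0 0 -0.095 1;-0.0011 0.0359 0 0 0 0 1;-0.0011 0.0359 0 0 0 0 1;-0.0011 0.0359 0 0 0 0 1;-0.001 0.0359 0 0 0 0 1;-0.001 0.0359 0 0 0 0 1;-0.001 0.0359 0 0 0 0 1;-0.001 0.0359 0 0 0 0 1;-0.001 0.0359 0 0 0 0 1;-0.001 0.0359 0 0 0 0 1;-0.001 0.0358 0 0 0 0 1;0 0 0 0 0 0 1;0 0 0 0 0 0 1;0 0 0 0 0 0 1;0 0 0 0 0 0 1'
python3 - <<'E'
from h import *
import pickle
c=cam('wrist');im=r.capture('wrist');save(im,'w3.png');pickle.dump(c,open('w3.pkl','wb'))
a=cv2.resize(im[20:170,200:430,::-1],None,fx=3.4,fy=3.4,interpolation=cv2.INTER_CUBIC)
cv2.imwrite('pics/w3c.png',a)
s=r.get_state();print(s['tcp_pos'],s['eef_rot'],s['time_s'],s['joints'][5]);print(r.recognise('tier','wrist'),r.recognise('tier_grip','wrist'))
E
```

```text
time_s: 4.05
tcp_pos: [0.5516, 0.1939, 0.2267]
eef_rot: [-180.0, 0.0, -170.6]
contact_force: [0.1, -0.5, 0.3]
gripper_width: 0.0875
[0.55169206 0.19383745 0.22674152] [-1.79997852e+02  7.43330462e-03 -1.70607395e+02] 4.1 -119.11997450828174
[{'xy': [324.1, 98.7], 'p': 0.76}] [{'xy': [274.7, 303.6], 'p': 0.24}]
```

View pics/w3c.png

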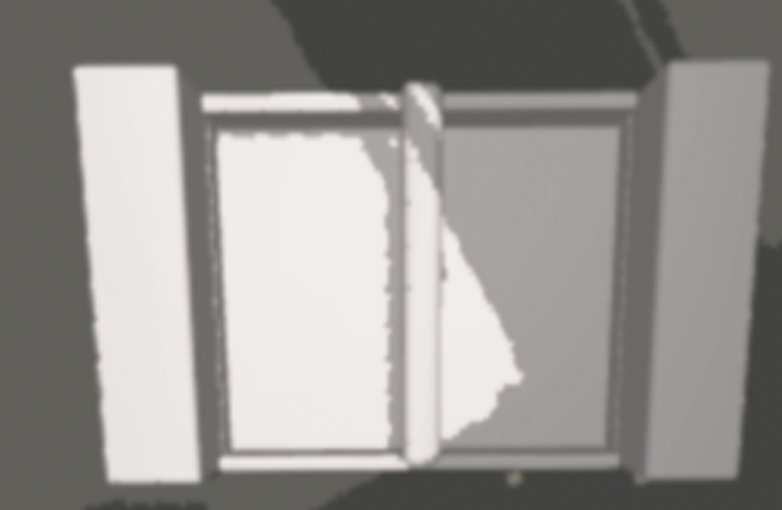

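The crop shows the tier with its divider at crop x≈420 (full-picture pixel about (324,98)). All eight block-top corners are visible.

```bash
python3 - <<'E'
from h import *
import pickle
c=pickle.load(open('w3.pkl','rb'))
D={(-60,-100):(75,67),(-60,-70):(177,65),(60,-100):(108,482),(60,-70):(200,480),(-60,70):(667,62),(-60,100):(769,62),(60,70):(645,478),(60,100):(740,477)}
ob=[(c,(k[0]/1e3,k[1]/1e3,.07),crop(*v,(200,20),3.4)) for k,v in D.items()]
p=fitp(ob,[.46,.18,.17],True,'c')
p=fitp(ob,[.46,.18,.17],False,'z=.07')
tcp=r.get_state();yaw=np.radians(tcp['eef_rot'][2]);d=p[:2]-tcp['tcp_pos'][:2]
print('turn tool z',yaw-(p[2]-np.pi))
y=p[2]-np.pi;print('after turn: tx',d@[np.cos(y),np.sin(y)],'ty',d@[np.sin(y),-np.cos(y)],'tz to .101',tcp['tcp_pos'][2]-.0312)
E
```

```text
c [0.4622 0.187 ] yaw 9.84 dz [-0.0029] [-0.1, -0.4, 0.6, -0.1, 0.2, 0.3, 0.8, 0.6, -0.4, -0.3, 0.4, -0.6, -0.7, 0.3, -0.9, 0.4]
z=.07 [0.4626 0.187 ] yaw 9.86 dz [] [-1.1, -0.7, -0.1, -0.4, -0.6, 1.0, 0.3, 1.4, 0.3, -0.7, 1.4, -1.0, -0.1, 1.0, -0.0, 1.1]
turn tool z -0.00815151994440333
after turn: tx 0.08898840633673494 ty 0.008286529233516445 tz to .101 0.19547123511935688
```

```bash
python3 -m inch '0 0 0 0 0 -0.008 0.5;0.0297 0.0028 0 0 0 0 0.5;0.0297 0.0028 0 0 0 0 0.5;0.0297 0.0027 0 0 0 0 0.5;0 0 0.038 0 0 0 0.5;0 0 0.038 0 0 0 0.5;0 0 0.038 0 0 0 0.5;0 0 0 0 0 0 0.5;0 0 0 0 0 0 0.5;0 0 0 0 0 0 0.5'
python3 - <<'E'
from h import *
im=r.capture('wrist');save(im,'w4.png');print(r.get_state()['tcp_pos'],r.get_state()['eef_rot'])
E
```

```text
time_s: 5.03
tcp_pos: [0.4635, 0.1886, 0.1143]
eef_rot: [180.0, 0.1, -170.0]
contact_force: [0.6, 0.5, -0.5]
gripper_width: 0.0437
[0.46381592 0.18901472 0.11481458] [ 1.79936562e+02  1.62935675e-01 -1.70024582e+02]
```

View pics/w4.png

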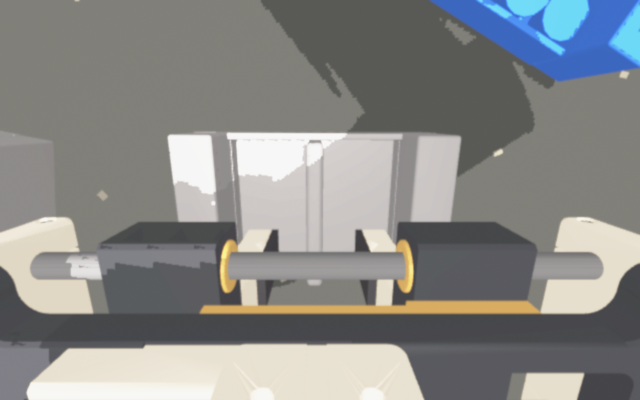

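The divider (col 315) is centred between the fingers (cols 270–362). I'm descending and gripping.

```bash
python3 -m inch '0 0 0.028 0 0 0 0.5;0 0 0.028 0 0 0 0.5;0 0 0.0215 0 0 0 0.5;0 0 0.006 0 0 0 0.5;0 0 0 0 0 0 0.5;0 0 0 0 0 0 0.5;0 0 0 0 0 0 0;0 0 0 0 0 0 0;0 0 0 0 0 0 0;0 0 0 0 0 0 0;0 0 0 0 0 0 0;0 0 0 0 0 0 0;0 0 0 0 0 0 0' 45
python3 - <<'E'
from h import *
s=r.get_state();print(s)
E
```

```text
time_s: 6.17
tcp_pos: [0.4624, 0.1881, 0.0294]
eef_rot: [-180.0, 0.0, -170.0]
contact_force: [-1.6, -1.3, 5.7]
gripper_width: 0.0119
{'time_s': 6.1667, 'joints': array([ 4.47414864e+01,  1.70838567e+01, -3.51374650e+01,  1.60530944e-02,
       -3.77739542e+01, -1.24791084e+02]), 'qd': array([ 0.01915821,  0.01089929,  0.01593835,  0.02446926, -0.07522309,
       -0.06637418]), 'joint_torque': array([  0.43770586, -40.73490858,  18.61193955,   4.10009935,
         0.55165255,   0.05901345]), 'tcp_pos': array([0.46236678, 0.18809128, 0.02942525]), 'eef_rot': array([-1.79994619e+02,  9.49002723e-03, -1.70036909e+02]), 'contact_force': array([-1.58687586, -1.34727194,  5.66473874]), 'moment': array([-0.4751227 ,  0.3661678 , -0.00423034]), 'gripper_width': 0.011902662246789047}
```

```bash
python3 -m inch '0 0 -0.005 0 0 0 0;0 0 -0.01 0 0 0 0;0 0 -0.015 0 0 0 0;0 0 -0.025 0 0 0 0;0 0 -0.025 0 0 0 0;0 0 -0.025 0 0 0 0;0 0 -0.02 0 0 0 0;0 0 -0.01 0 0 0 0;0 0 0 0 0 0 0;0 0 0 0 0 0 0'
python3 - <<'E'
from h import *
print(r.get_state())
save(r.capture('side'),'s5.png');save(r.capture('wrist'),'w5.png')
E
```

```text
time_s: 7.0
tcp_pos: [0.4619, 0.1881, 0.1635]
eef_rot: [180.0, -0.0, -170.1]
contact_force: [0.0, -0.5, -2.2]
gripper_width: 0.0119
{'time_s': 7.0, 'joints': array([ 4.47493679e+01,  6.95963342e+00, -2.63100305e+01, -4.00340769e-02,
       -5.67333424e+01, -1.24785835e+02]), 'qd': array([ 6.79427349e-04,  1.27812450e+00, -1.37623755e+00, -3.24448482e-01,
        2.39631717e-01, -4.58773942e-02]), 'joint_torque': array([ 3.16344341e-02, -3.87669289e+01,  2.81196499e+01,  6.84404925e+00,
       -1.81460031e-01,  8.56095721e-04]), 'tcp_pos': array([0.46185841, 0.18807899, 0.1634925 ]), 'eef_rot': array([ 1.79974228e+02, -2.15706835e-02, -1.70058423e+02]), 'contact_force': array([ 0.01497202, -0.51161741, -2.24402918]), 'moment': array([-0.07481942,  0.0057256 ,  0.04190943]), 'gripper_width': 0.011916120799126262}
```

View pics/s5.png

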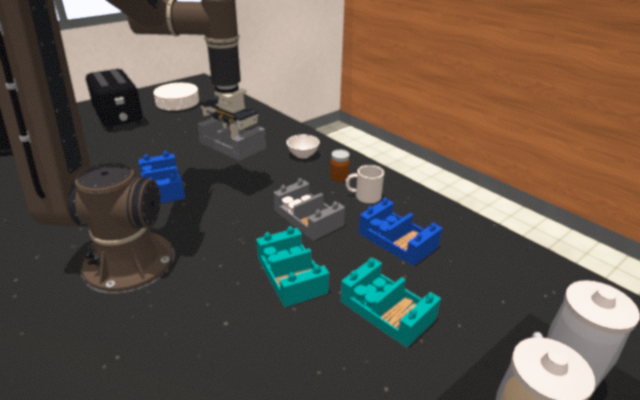

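View pics/w5.png

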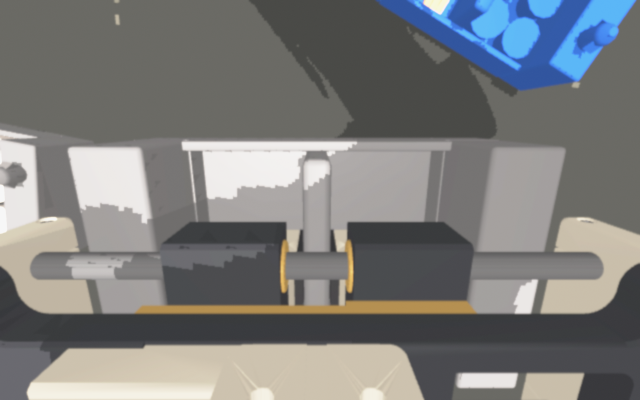

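The tier is held level: the side view shows it at (232,135), and the wrist reads 2.2 N. I'll check the tier's pose in hand against this wrist view, then work out the transfer.

```bash
python3 - <<'E'
from h import *
c=cam('wrist');s=r.get_state();tcp=s['tcp_pos'];yaw=np.radians(s['eef_rot'][2]+180);print(tcp,s['eef_rot'])
zt=tcp[2]-.0294+.07
p=[tcp[0],tcp[1],yaw]
for x,y in [(-60,-100),(-60,-70),(-60,70),(-60,100),(-55,-6),(-55,6)]: print((x,y),proj(c,W(p,(x/1e3,y/1e3,zt))).round(1))
im=cv2.imread('pics/w5.png');cv2.imwrite('pics/w5c.png',cv2.resize(im[120:225,60:580],None,fx=1.53,fy=3))
# transfer
b=np.array([.5108,-.1560]);by=np.radians(-1.05)
print('turn',yaw-by);y=by+np.pi;d=b-tcp[:2];print(d@[np.cos(y),np.sin(y)],d@[np.sin(y),-np.cos(y)])
E
```

```text
[0.46139146 0.18758287 0.16244523] [-1.79941673e+02 -1.39748482e-01 -1.70059910e+02]
(-60, -100) [ 63.5 146.7]
(-60, -70) [139.3 146.7]
(-60, 70) [493.3 146.8]
(-60, 100) [569.2 146.8]
(-55, -6) [301.2 159.5]
(-55, 6) [331.2 159.5]
turn 0.1918132608035878
-0.055696372697964014 -0.34261976403935607
```

View pics/w5c.png

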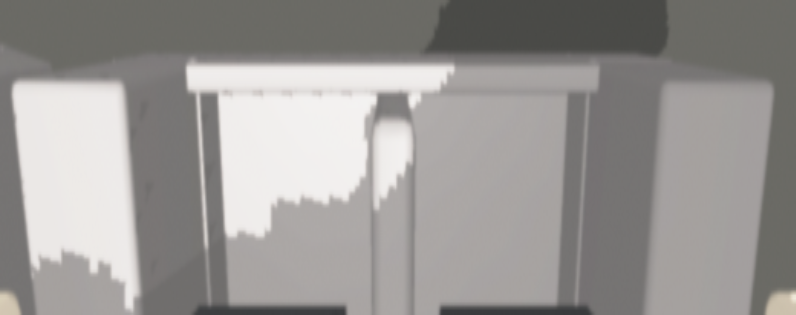

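```bash
python3 -m inch '0 0 0 0 0 0.064 0;0 0 0 0 0 0.064 0;0 0 0 0 0 0.064 0;-0.0046 -0.015 0 0 0 0 0;-0.0046 -0.028 0 0 0 0 0;-0.0046 -0.035 0 0 0 0 0;-0.0046 -0.035 0 0 0 0 0;-0.0046 -0.037 0 0 0 0 0;-0.0046 -0.037 0 0 0 0 0;-0.0046 -0.037 0 0 0 0 0;-0.0046 -0.035 0 0 0 0 0;-0.0046 -0.033 0 0 0 0 0;-0.0046 -0.028 0 0 0 0 0;-0.0046 -0.015 0 0 0 0 0;-0.0051 -0.008 0 0 0 0 0;0 0 0 0 0 0 0;0 0 0 0 0 0 0;0 0 0 0 0 0 0;0 0 0 0 0 0 0;0 0 0 0 0 0 0'
python3 - <<'E'
from h import *
s=r.get_state();print(s['tcp_pos'],s['eef_rot'],s['contact_force'],s['qd'].round(2))
a=r.capture('side');b=r.capture('top');save(a,'s6.png');save(b,'t6.png')
A=cv2.resize(a[110:260,230:390,::-1],None,fx=4.9,fy=3.9,interpolation=cv2.INTER_CUBIC)
cv2.imwrite('pics/s6c.png',A)
A=cv2.resize(b[150:260,260:400,::-1],None,fx=5,fy=5,interpolation=cv2.INTER_CUBIC);cv2.imwrite('pics/t6c.png',A)
s=r.get_state();print(s['tcp_pos'],s['eef_rot'])
E
```

```text
time_s: 8.77
tcp_pos: [0.5117, -0.1549, 0.164]
eef_rot: [180.0, -0.0, 179.0]
contact_force: [0.4, 0.6, -2.2]
gripper_width: 0.012
[ 0.51165999 -0.15493934  0.16404331] [ 1.79992320e+02 -4.99384019e-04  1.79025680e+02] [ 0.3577462   0.64605456 -2.20565032] [-0.17 -0.25  0.07  0.07 -0.01  0.03]
[ 0.51176739 -0.15512926  0.16421135] [1.79994917e+02 1.80204269e-02 1.79020303e+02]
```

View pics/s6c.png

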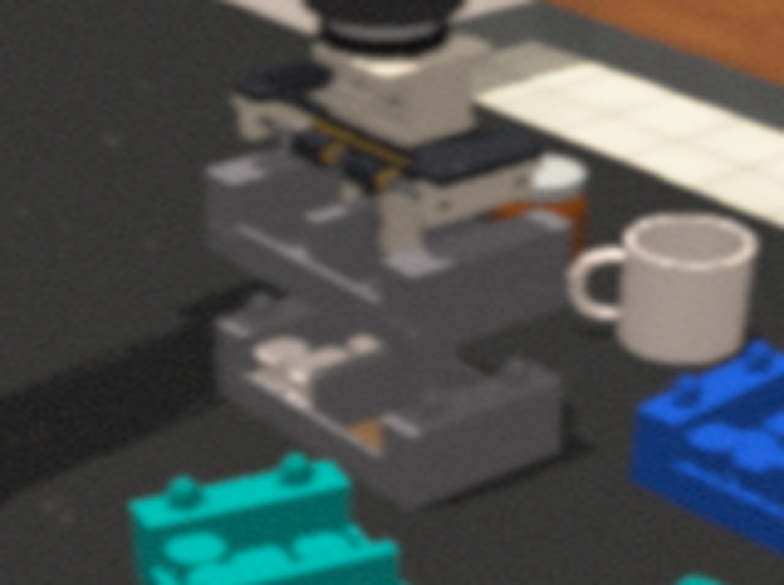

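View pics/t6c.png

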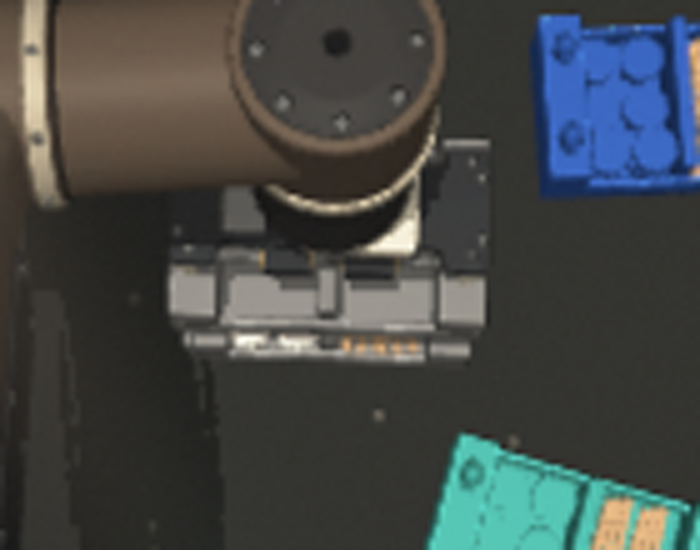

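```bash
cat > ov.py <<'E'
from h import *
import sys
def overlay(img,c,models,o,wh,k,name):
    x0,y0=o;w,h=wh
    A=cv2.resize(img[y0:y0+h,x0:x0+w],None,fx=k,fy=k,interpolation=cv2.INTER_CUBIC)
    for p,zs,col in models:
        for zl in zs:
            for s in (1,-1):
                Q=[(60,s*100),(60,s*70),(-60,s*70),(-60,s*100)]
                pts=[]
                for a in Q:
                    u=proj(c,W(p,(a[0]/1e3,a[1]/1e3,zl)));pts.append(((u-o+.5)*k-.5))
                cv2.polylines(A,[np.round(np.array(pts)*8).astype(np.int32)],True,col,1,cv2.LINE_AA,3)
    cv2.imwrite(name,A)
E
python3 - <<'E'
from ov import *
c=cam('side');im=cv2.imread('pics/s6.png')
s=r.get_state();t=s['tcp_pos'];y=np.radians(s['eef_rot'][2]-180);print(t,s['eef_rot'])
z=t[2]-.0294
overlay(im,c,[((.5108,-.1564,np.radians(-1.05)),(.07,),(0,255,0)),((t[0],t[1],y),(z,z+.07),(0,0,255))],(265,140),(90,105),7,'pics/s6o.png')
c=cam('top');im=cv2.imread('pics/t6.png')
overlay(im,c,[((.5108,-.1564,np.radians(-1.05)),(.07,),(0,255,0)),((t[0],t[1],y),(z,z+.07),(0,0,255))],(285,190),(80,40),9.9,'pics/t6o.png')
E
```

```text
[ 0.51176739 -0.15512926  0.16421135] [1.79994917e+02 1.80204269e-02 1.79020303e+02]
```

View pics/s6o.png

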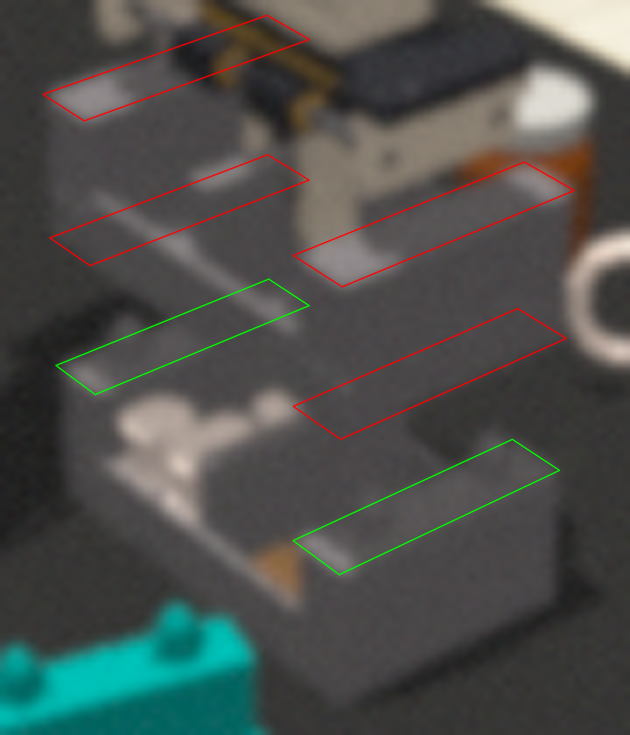

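View pics/t6o.png

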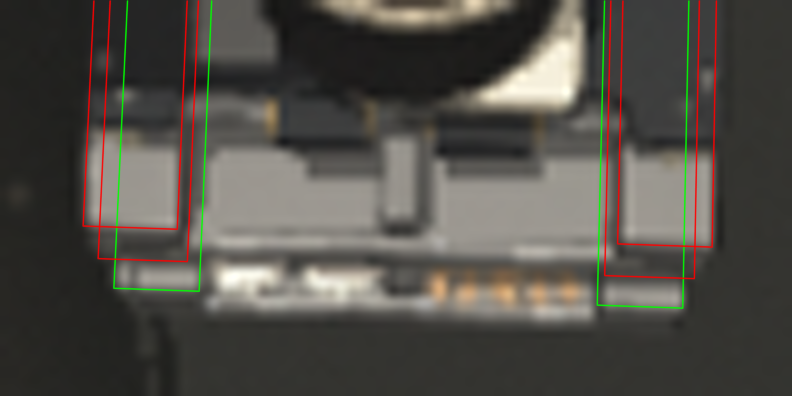

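```bash
python3 -m inch '0.001 -0.0013 0 0 0 0 0;0 0 0.012 0 0 0 0;0 0 0.015 0 0 0 0;0 0 0.010 0 0 0 0;0 0 0.004 0 0 0 0;0 0 0 0 0 0 0;0 0 0 0 0 0 0;0 0 0 0 0 0 0'
python3 - <<'E'
from h import *
s=r.get_state();print(s['tcp_pos'],s['eef_rot'],s['contact_force'],s['moment'])
E
```

```text
time_s: 9.53
tcp_pos: [0.5112, -0.1571, 0.1237]
eef_rot: [-180.0, 0.1, 179.0]
contact_force: [-0.1, -0.2, -3.7]
gripper_width: 0.0117
[ 0.51124574 -0.15714609  0.12373904] [-1.79989201e+02  5.73023628e-02  1.78971087e+02] [-0.12133359 -0.21710567 -3.65417093] [-0.04634902 -0.07307183 -0.05563292]
```

```bash
python3 -m inch '0 0.0005 0.002 0 0 0 0;0 0 0.002 0 0 0 0;0 0 0.002 0 0 0 0;0 0 0.001 0 0 0 0;0 0 0 0 0 0 0;0 0 0 0 0 0 0'
python3 - <<'E'
from h import *
s=r.get_state();print(s['tcp_pos'],s['eef_rot'],s['contact_force'],s['moment'])
c=cam('side');im=r.capture('side');save(im,'s7.png')
cv2.imwrite('pics/s7c.png',cv2.resize(im[130:250,255:365,::-1],None,fx=4.9,fy=4.9,interpolation=cv2.INTER_CUBIC))
E
```

```text
time_s: 10.03
tcp_pos: [0.5107, -0.1566, 0.116]
eef_rot: [-180.0, -0.0, 179.0]
contact_force: [-0.6, -0.2, -2.5]
gripper_width: 0.012
[ 0.51069871 -0.1566208   0.11601   ] [-1.79996180e+02 -8.80346779e-03  1.78957823e+02] [-0.57452155 -0.16874735 -2.52483537] [-0.00040107 -0.01060593  0.01573912]
```

View pics/s7c.png

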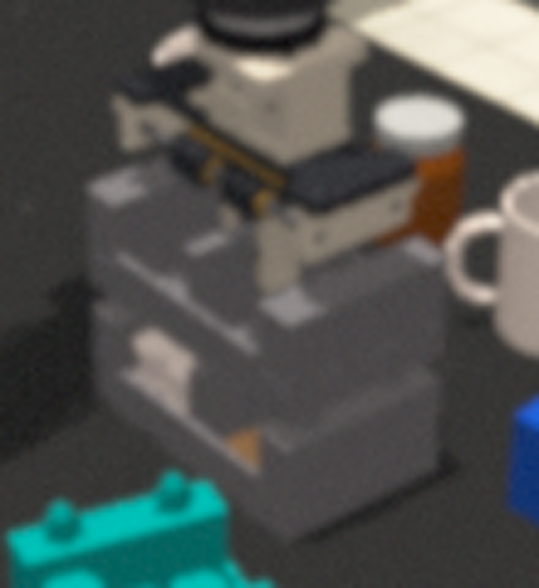

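```bash
python3 -m inch '0 0 0.0015 0 0 0 0;0 0 0.0015 0 0 0 0;0 0 0.001 0 0 0 0;0 0 0.001 0 0 0 0;0 0 0 0 0 0 0;0 0 0 0 0 0 0'
python3 -c "
from h import *
s=r.get_state();print(s['tcp_pos'],s['eef_rot'],s['contact_force'],s['moment'])"
```

```text
time_s: 10.58
tcp_pos: [0.5107, -0.1566, 0.111]
eef_rot: [-180.0, -0.0, 179.0]
contact_force: [0.1, 0.5, -1.8]
gripper_width: 0.0119
[ 0.51068227 -0.15658938  0.11096831] [-1.79998120e+02 -1.15884897e-02  1.78958624e+02] [ 0.14007272  0.49965784 -1.80021179] [-0.03194393 -0.08083924  0.00073907]
```

```bash
python3 -m inch '0 0 0.001 0 0 0 0;0 0 0.001 0 0 0 0;0 0 0.001 0 0 0 0;0 0 0 0 0 0 0;0 0 0 0 0 0 0'
python3 -c "
from h import *
s=r.get_state();print(s['tcp_pos'],s['eef_rot'],s['contact_force'],s['moment'])"
```

```text
time_s: 11.0
tcp_pos: [0.511, -0.1568, 0.109]
eef_rot: [-180.0, 0.0, 179.0]
contact_force: [-3.0, 0.8, 7.8]
gripper_width: 0.0118
[ 0.51100471 -0.15675954  0.10903758] [-1.79975448e+02  4.75972104e-02  1.78977224e+02] [-2.95626239  0.82586108  7.7961161 ] [ 0.30292351  1.07504689 -0.02148568]
```

It touches at the expected barb height (underside about 0.080 m). I'm releasing it and lifting clear.

```bash
python3 -m inch '0 0 0 0 0 0 0.5;0 0 0 0 0 0 0.5;0 0 0 0 0 0 0.5;0 0 0 0 0 0 0.5;0 0 -0.01 0 0 0 0.5;0 0 -0.025 0 0 0 0.5;0 0 -0.035 0 0 0 0.5;0 0 -0.03 0 0 0 0;0 0 0 0 0 0 0;0 0 0 0 0 0 0;0 0 0 0 0 0 0' 45
python3 - <<'E'
from h import *
s=r.get_state();print(s['tcp_pos'],s['eef_rot'],s['contact_force'],s['moment'])
c=cam('side');im=r.capture('side');save(im,'s8.png')
cv2.imwrite('pics/s8c.png',cv2.resize(im[130:250,255:365,::-1],None,fx=4.9,fy=4.9,interpolation=cv2.INTER_CUBIC))
E
```

```text
time_s: 11.92
tcp_pos: [0.5105, -0.1565, 0.2084]
eef_rot: [180.0, 0.0, 178.9]
contact_force: [-0.0, 0.8, 0.0]
gripper_width: 0.0225
[ 0.51053983 -0.15648191  0.20843735] [1.79979139e+02 3.41441827e-02 1.78949658e+02] [-0.01331394  0.8334658   0.02607648] [-0.10469822  0.0254619   0.05597623]
```

View pics/s8c.png

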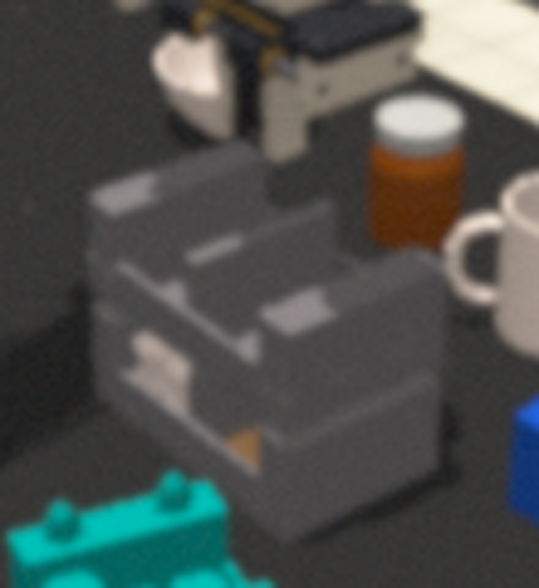

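The tier sits level on the barbs with an even gap. I'll press the -y end first with closed fingers.

```bash
python3 -m inch '0 -0.0215 0 0 0 0 0;0 -0.0315 0 0 0 0 0;0 -0.0215 0 0 0 0 0;0 -0.01 0.01 0 0 0 0;0 0 0.02 0 0 0 0;0 0 0.02 0 0 0 0;0 0 0.004 0 0 0 0;0 0 0 0 0 0 0;0 0 0 0 0 0 0'
python3 -c "
from h import *
s=r.get_state();print(s['tcp_pos'],s['eef_rot'],s['contact_force'],s['moment'])"
```

```text
time_s: 12.72
tcp_pos: [0.5091, -0.2409, 0.1539]
eef_rot: [-180.0, -0.1, 179.0]
contact_force: [0.2, -0.1, 0.5]
gripper_width: 0.0004
[ 0.50912969 -0.2408825   0.15393772] [-1.79994718e+02 -6.65357473e-02  1.78982229e+02] [ 0.22958365 -0.14547663  0.45819036] [ 0.00215913 -0.11984848  0.01335921]
```

```bash
python3 -m inch '0 0 0.002 0 0 0 0;0 0 0.0015 0 0 0 0;0 0 0.001 0 0 0 0;0 0 0 0 0 0 0;0 0 0 0 0 0 0'; python3 -m inch '0 0 0.001 0 0 0 0;0 0 0 0 0 0 0'; python3 -m inch '0 0 0.001 0 0 0 0;0 0 0 0 0 0 0'
```

```text
time_s: 13.13
tcp_pos: [0.5096, -0.241, 0.1502]
eef_rot: [-180.0, 0.1, 179.0]
contact_force: [1.0, 0.7, 2.3]
gripper_width: 0.0006
time_s: 13.3
tcp_pos: [0.5099, -0.2413, 0.1496]
eef_rot: [-180.0, 0.1, 179.0]
contact_force: [-0.9, 0.6, 6.7]
gripper_width: 0.0005
time_s: 13.47
tcp_pos: [0.5102, -0.2416, 0.1491]
eef_rot: [-179.9, 0.1, 179.0]
contact_force: [-1.7, -0.2, 8.6]
gripper_width: 0.0004
```

```bash
python3 -m inch '0 0 0.0015 0 0 0 0;0 0 0 0 0 0 0'; python3 -m inch '0 0 0.0015 0 0 0 0;0 0 0 0 0 0 0'; python3 -m inch '0 0 0.0015 0 0 0 0;0 0 0 0 0 0 0'
```

```text
time_s: 13.63
tcp_pos: [0.5105, -0.2419, 0.1479]
eef_rot: [-179.9, 0.2, 179.0]
contact_force: [1.0, -3.2, 5.9]
gripper_width: 0.0003
time_s: 13.8
tcp_pos: [0.5098, -0.2417, 0.1454]
eef_rot: [-179.9, 0.1, 179.0]
contact_force: [0.3, -3.0, 4.6]
gripper_width: 0.0004
time_s: 13.97
tcp_pos: [0.5098, -0.242, 0.1438]
eef_rot: [-179.9, 0.1, 179.0]
contact_force: [0.8, -4.1, 5.5]
gripper_width: 0.0002
```

```bash
python3 -m inch '0 0 0.0015 0 0 0 0;0 0 0.001 0 0 0 0;0 0 0 0 0 0 0'; python3 -m inch '0 0 0.0015 0 0 0 0;0 0 0 0 0 0 0;0 0 0 0 0 0 0'; python3 -m inch '0 0 0.0015 0 0 0 0;0 0 0 0 0 0 0;0 0 0 0 0 0 0'
```

```text
time_s: 14.22
tcp_pos: [0.5099, -0.242, 0.1414]
eef_rot: [-179.9, 0.1, 179.0]
contact_force: [0.2, -4.6, 5.3]
gripper_width: 0.0007
time_s: 14.47
tcp_pos: [0.5101, -0.2421, 0.1412]
eef_rot: [-179.9, 0.1, 179.0]
contact_force: [-3.1, -3.2, 16.0]
gripper_width: 0.0003
time_s: 14.72
tcp_pos: [0.5102, -0.2422, 0.1411]
eef_rot: [-179.9, 0.2, 179.0]
contact_force: [-6.3, -0.3, 25.7]
gripper_width: 0.0006
```

The -y end has hit a hard stop at 0.141 m with 26 N. Now the +y end.

```bash
python3 -m inch '0 0 -0.015 0 0 0 0;0 0 -0.017 0 0 0 0;0 0.02 0 0 0 0 0;0 0.035 0 0 0 0 0;0 0.035 0 0 0 0 0;0 0.035 0 0 0 0 0;0 0.03 0 0 0 0 0;0 0.015 0 0 0 0 0;0 0 0.008 0 0 0 0;0 0 0.007 0 0 0 0;0 0 0 0 0 0 0;0 0 0 0 0 0 0'
python3 -m inch '0 0 0.0015 0 0 0 0;0 0 0.0015 0 0 0 0;0 0 0.0015 0 0 0 0;0 0 0 0 0 0 0'
```

```text
time_s: 15.72
tcp_pos: [0.5115, -0.0718, 0.1536]
eef_rot: [-180.0, -0.1, 178.9]
contact_force: [1.1, -0.5, 0.3]
gripper_width: 0.0002
time_s: 16.05
tcp_pos: [0.5125, -0.0715, 0.1503]
eef_rot: [-180.0, 0.0, 178.9]
contact_force: [-1.4, -0.6, 2.8]
gripper_width: 0.0004
```

```bash
python3 -m inch '0 0 0.0015 0 0 0 0;0 0 0.0015 0 0 0 0;0 0 0 0 0 0 0'; python3 -m inch '0 0 0.0015 0 0 0 0;0 0 0 0 0 0 0'; python3 -m inch '0 0 0.0015 0 0 0 0;0 0 0 0 0 0 0';python3 -m inch '0 0 0.0015 0 0 0 0;0 0 0 0 0 0 0'
```

```text
time_s: 16.3
tcp_pos: [0.5131, -0.071, 0.1483]
eef_rot: [180.0, 0.1, 179.0]
contact_force: [-1.9, 2.5, 9.8]
gripper_width: 0.0003
time_s: 16.47
tcp_pos: [0.5128, -0.071, 0.146]
eef_rot: [180.0, 0.1, 178.9]
contact_force: [0.5, 1.9, 2.1]
gripper_width: 0.0005
time_s: 16.63
tcp_pos: [0.5127, -0.0709, 0.1441]
eef_rot: [180.0, 0.1, 179.0]
contact_force: [0.4, 1.4, 2.7]
gripper_width: 0.0008
time_s: 16.8
tcp_pos: [0.5123, -0.0711, 0.1423]
eef_rot: [-180.0, -0.0, 179.0]
contact_force: [-0.0, 0.1, 1.4]
gripper_width: 0.0004
```

```bash
python3 -m inch '0 0 0.0015 0 0 0 0;0 0 0.001 0 0 0 0;0 0 0 0 0 0 0'; python3 -m inch '0 0 0.0015 0 0 0 0;0 0 0 0 0 0 0;0 0 0 0 0 0 0'; python3 -m inch '0 0 0.0015 0 0 0 0;0 0 0 0 0 0 0;0 0 0 0 0 0 0'
```

```text
time_s: 17.05
tcp_pos: [0.5118, -0.0713, 0.1403]
eef_rot: [-180.0, -0.0, 179.0]
contact_force: [-2.2, 0.7, 8.4]
gripper_width: 0.0005
time_s: 17.3
tcp_pos: [0.5119, -0.0714, 0.1402]
eef_rot: [-180.0, -0.0, 179.0]
contact_force: [-9.0, 3.2, 19.8]
gripper_width: 0.0004
time_s: 17.55
tcp_pos: [0.512, -0.0713, 0.1401]
eef_rot: [-180.0, 0.0, 179.0]
contact_force: [-13.9, 5.5, 33.6]
gripper_width: 0.0009
```

The +y end stops hard at 0.140 m. The -y end read 1 mm higher, when the tier was still tilted, so I'll press it again.

```bash
python3 -m inch '0 0 -0.015 0 0 0 0;0 0 -0.015 0 0 0 0;0 -0.02 0 0 0 0 0;0 -0.035 0 0 0 0 0;0 -0.035 0 0 0 0 0;0 -0.035 0 0 0 0 0;0 -0.03 0 0 0 0 0;0 -0.015 0 0 0 0 0;0 0 0.01 0 0 0 0;0 0 0.01 0 0 0 0;0 0 0 0 0 0 0;0 0 0 0 0 0 0;0 0 0 0 0 0 0'
python3 -m inch '0 0 0.0015 0 0 0 0;0 0 0.0015 0 0 0 0;0 0 0.0015 0 0 0 0;0 0 0 0 0 0 0'
python3 -m inch '0 0 0.0015 0 0 0 0;0 0 0.001 0 0 0 0;0 0 0 0 0 0 0;0 0 0 0 0 0 0'
```

```text
time_s: 18.63
tcp_pos: [0.5092, -0.2403, 0.1469]
eef_rot: [-180.0, -0.0, 179.0]
contact_force: [-0.3, 0.1, 0.2]
gripper_width: 0.0007
time_s: 18.97
tcp_pos: [0.5091, -0.2408, 0.1424]
eef_rot: [180.0, -0.0, 179.0]
contact_force: [0.4, 0.2, -0.2]
gripper_width: 0.0004
time_s: 19.3
tcp_pos: [0.5093, -0.2411, 0.1404]
eef_rot: [-180.0, 0.0, 179.0]
contact_force: [-1.5, 1.3, 3.4]
gripper_width: 0.0003
```

```bash
python3 -m inch '0 0 0.0015 0 0 0 0;0 0 0 0 0 0 0;0 0 0 0 0 0 0';python3 -m inch '0 0 0.0015 0 0 0 0;0 0 0 0 0 0 0;0 0 0 0 0 0 0'
```

```text
time_s: 19.55
tcp_pos: [0.5093, -0.2411, 0.1402]
eef_rot: [-180.0, 0.1, 179.0]
contact_force: [-5.2, 4.5, 14.8]
gripper_width: 0.0007
time_s: 19.8
tcp_pos: [0.5093, -0.2412, 0.1402]
eef_rot: [-179.9, 0.1, 179.0]
contact_force: [-8.9, 7.7, 25.8]
gripper_width: 0.0005
```

Both ends now stop hard at 0.140 m. I'm backing off clear for a final look.

```bash
python3 -m inch '0 0 -0.01 0 0 0 0;0 0 -0.03 0 0 0 0;0 0 -0.04 0 0 0 0;0 0 -0.04 0 0 0 0;0 0 -0.04 0 0 0 0;0.0 -0.035 0 0 0 0 0;0.0 -0.035 0 0 0 0 0;0.0 -0.035 0 0 0 0 0;0 -0.035 0 0 0 0 0;0 -0.035 0 0 0 0 0;0 -0.035 0 0 0 0 0;0 0 0 0 0 0 0;0 0 0 0 0 0 0;0 0 0 0 0 0 0'
python3 - <<'E'
from ov import *
s=r.get_state();print(s['tcp_pos'],s['contact_force'],s['time_s'])
p=(.5106,-.1565,np.radians(-1.05))
im=r.capture('side');save(im,'s9.png');i=cv2.imread('pics/s9.png')
cv2.imwrite('pics/s9c.png',cv2.resize(i[130:250,255:365],None,fx=4.9,fy=4.9,interpolation=cv2.INTER_CUBIC))
overlay(i,cam('side'),[(p,(.07,.14),(0,255,0))],(255,130),(110,120),4.9,'pics/s9o.png')
im=r.capture('top');save(im,'t9.png')
E
```

```text
time_s: 20.97
tcp_pos: [0.5051, -0.4512, 0.2964]
eef_rot: [180.0, -0.1, 178.9]
contact_force: [-0.6, 0.3, 0.8]
gripper_width: 0.0003
[ 0.505051   -0.45115597  0.29638019] [-0.55724131  0.28855709  0.76256414] 20.9667
```

View pics/s9c.png

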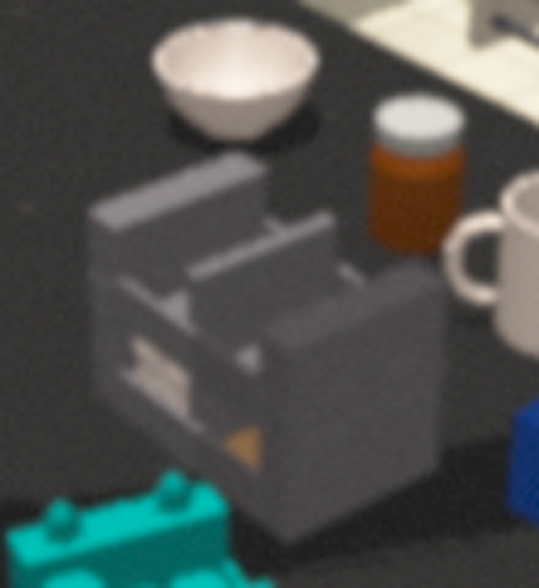

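View pics/s9o.png

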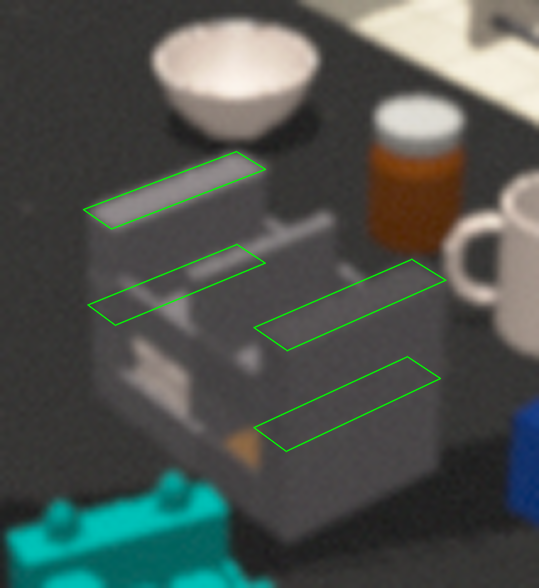

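View pics/t9.png

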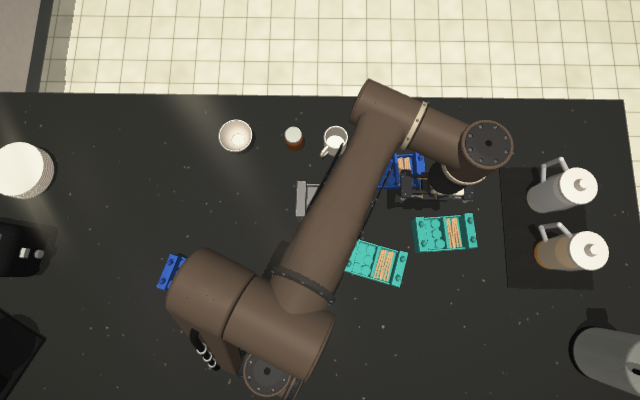

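The side view shows both block tops on the 140 mm outlines and no visible seam (crop pixels about (95,275) to (440,375)). The bowl, jar and mug are at the same pixels as at the start: top view (235,136), (293,138) and (335,141).

```bash
python3 -c "
from plant import r
print(r.close_job())"
```

```text
the job is handed in; nothing more can be done
None
```

The second tier is on the grey base tray with both ends pressed home, and I handed the job in at about 21 s.

- **Placing:** I pinched the tier by its centre divider and lowered it onto the studs, where it rested on the barbs with its underside at about 0.080 m. I then released it and pressed each end block with closed fingers.
- **Pressing:** The -y end first stopped at 0.141 m, 1 mm high, while the tier was still tilted. After the +y end went home at 0.140 m (34 N), I pressed the -y end again and it also stopped at 0.140 m (26 N). That is the expected full height of two 70 mm trays.
- **Last checks:** The side view shows both block tops on the 140 mm outline and no gap. The mug, jar and bowl look unmoved, and the gripper is clear of everything. In the last top view the arm hid part of the stack, so the final seating was checked only from the side view and the press heights.
- **Disagreement:** The wrist camera read heights about 3 mm low on both trays. That bias was common to both, so it cancelled in the fit.

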